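Hold the spring clip open around the song card

ROBOT

A 6-joint arm with a two-finger parallel gripper is mounted at the origin on the work surface. World frame = base frame: x ahead of the robot, y to its left, z up, the work surface at z = 0. Lengths are in m, angles in rad, forces in N, time in s.
With the tool pointing down it reaches from about 0.35 to 0.95 m from the base axis. Payload 17.4 kg.
Tool frame: the origin (TCP) lies at the very end of the fingers, on their centre line; the grasp point (between the pads) lies 19 mm behind it; z points along the fingers, y is the direction in which the jaws open and shut (so a half turn about z gives the same grasp; the last joint's range is limited). The gripper opens to 93 mm and grips with 3 to 60 N. Pads are 15 mm wide; open, the fingers measure 128 mm over their backs; the gripper's body (75 mm by 188 mm) begins 65 mm behind the grasp point.
Start: joints at [-1.209, 0.116, 1.442, -0, 1.584, -0.038], TCP at [0.263, -0.622, 0.219] pointing down, gripper open.
Joint ranges: [-2.83, 2.83], [-0.83, 2.19], [0.07, 2.5], [-1.14, 4.28], [0.01, 3], [-2.97, 2.97]. Speed limits (rad/s): [1.89, 1.89, 2.22, 3.14, 3.14, 3.14].

INTERFACE

Orientations are given as a unit quaternion [w, x, y, z].
In Python, from station import manip gives the robot as it stands.
- The arm moves only by the shell command python3 -m pendant 'ROWS'. ROWS is JSON, a list of rows, each a list of 5 numbers: the shift along the tool's x, y, z in mm, then the turn about the tool's z in degrees, then the gripper's target within -1 to 1 (fully open at 1, half-way at 0, shut at -1). A call has 1 to 5 rows; each row shifts and turns the commanded pose from where the row before left it, along the tool's axes as they then stand; what a row does not reach is not made up. A row lasts 1/12 s, in which the tool goes at most 41.7 mm and 7.16 degrees, less where a joint would pass 70% of its speed; a pose out of reach is approached as far as the arm can. A call with a gripper value outside its range is refused whole. The fingers move at their own pace and stop on an object; the grip force is fixed at half the most. Time passes only in rows, so rows that do not move let the fingers close. It gives the time, the measured TCP pose, the force and the opening at its end, in the units of the state.
- manip.sense(): the state, without advancing time (a new reading comes with each control period).
- manip.grab_frame(name): name is "scene" or "top" or "wrist"; returns the picture (400x640x3 uint8, blue, green, red); there is no depth.
- manip.camera_model(name): a dict with "vfov" (degrees; the focal length in pixels is half the picture's height over the tangent of half this angle, whatever the lens; pixels are square), "cx", "cy" (the principal point, pixels), "rvec" (rotation vector, rad) and "tvec" (3), from world to camera coordinates, as OpenCV has them; the wrist camera has in their place "hand_eye" (4x4, takes a point from camera to tool coordinates, whose origin is the TCP and whose axes are the flange's). Camera axes: x right, y down, z forward; pixel columns grow to the right and rows downward; lengths in m; the calibration is good to about 2 mm. A picture is of the moment at which its call begins: read the wrist's pose just before it. camera_model takes no time and is no camera call.
- manip.sign_off(): hands the job in, once; it reports no verdict.
The state is a dict: "time_s": time; "joint_positions": joint angles; "dq": joint speeds; "joint_efforts": joint torques, N m; "tool_pos": TCP position; "orientation": TCP orientation; "force": force on the tool from outside, world axes, zero at the start; "moment": the same for the moment, N m; "grip_width": opening from 0.0 (shut) to 1.0 (fully open).
Only numpy, scipy, OpenCV 4.12 (cv2) and the standard library are available. Lean on these libraries where they do the work, as an engineer would, in place of code of your own. Each camera call takes 0.05 s, during which the arm holds its last target.

TASK

Swivel the head of the black phone stand until the song card on it faces squarely to the robot's side of the shelf, its face parallel to the shelf's front edge. Then take the steel spring clip by its two orange handles, squeeze it open and hold it up gaping around the card's orange-taped side edge, about halfway up that edge, with the edge well inside the jaws and neither jaw touching the card, so that a second sheet can be slipped in. Finish while holding it there squeezed open; never let the clip bite or ram the card, and leave the other things on the shelf where they are.

Things in the scene. Friction and masses are not known exactly. Their poses are not given: they have to be found in the camera images.
- shelf_axes (a point): A point on the plywood shelf's top that gives the shelf's directions: x straight back across the shelf, away from the robot (world x), y along the shelf's front edge (world y), which is the edge on the robot's side. It never moves.
- stand: Matte black swivel phone stand: round base 104 mm across, 11 mm high, stuck down to the shelf and itself turned by up to 0.2 rad. Origin at the base's centre on the shelf; its z axis is the upright swivel axis. On its stem turns the head with ledge, leaning back plate and song card.
- swivel (a joint): Swivel angle of the stand's head relative to its base, rad, growing anticlockwise seen from above; range +-1.6. Held only by friction (about 0.12 N m), it stays where it is left. The card starts turned 0.5 to 1.3 rad anticlockwise from square to the shelf; square is not exactly joint 0, as the base may stand turned.
- plate_top (a point): Middle of the top edge of the stand's back plate, about 186 mm above the shelf. Plate 72 mm wide, 8 mm thick, 130 mm tall, leaning back 10 degrees; its top 23 mm stand free above the card and can be pinched from above. Axes of the head, upright: x out of the plate's back (away from the card's face), y along plate and card, z up. The swivel axis passes 17 mm in front of this point (towards -x).
- card_mid (a point): Centre of the song card: a stiff white card with chord diagrams, 150 mm wide, 100 mm tall, 2.5 mm thick, fixed on the stand's ledge in front of the plate and leaning back 10 degrees with it. It reaches from about 65 to 163 mm above the shelf. Same axes as plate_top: the card's face looks along -x.
- card_edge (a point): Point halfway up the card's orange-taped side edge, about 114 mm above the shelf and 75 mm from card_mid along -y of the head (the right-hand edge seen from the robot when the card is square). Nothing else of the stand lies within 39 mm of this edge. Same axes as plate_top.
- clip: Steel spring clip, 60 g, lying on its side, 24 mm high as it lies: two bowed halves hinged on an upright pin with a coil spring, each with a straight orange handle and a black jaw pad. Origin on the pin's axis at the underside; x from the pin to the jaw tips, z up; this body is its +y half. Jaws reach 42 mm ahead of the pin, handles 60 mm behind it. Squeezing the handles opens the jaws.
- clip_grip (a point): Point midway between the shut clip's handles, 42 mm behind the pin, at mid height (12 mm above the underside); axes of clip. Shut, the handles splay: outer faces 33 mm apart 16 mm behind the pin, 46 mm here, 53 mm at 55 mm behind. Fully squeezed their outer faces are parallel and 24 mm apart, the same distance either side of the clip's midline.
- clip_jaw (a joint): Opening angle between the clip's two halves, rad: 0 shut, 0.5 fully squeezed (hard stop). The spring asks about 0.21 N m shut and 0.39 N m fully open: 5 to 10 N on each handle 40 mm behind the pin. Fully squeezed, the jaw pads (31 to 42 mm ahead of the pin) stand 19 mm apart near the tips, 15 mm at their rear, with a 25 mm wide throat behind; the pin's coil stands 6 mm into it.
- jaw_a (a point): Inner face of the jaw pad of the clip's +y half, at mid height (12 mm above the underside) and 38 mm ahead of the pin. Axes of that half: x along it to the jaw tip, z up along the pin. It meets jaw_b when the clip is shut.
- jaw_b (a point): The same point on the other half's jaw pad (-y side). Axes of that half, equal to the clip's when shut. The distance between jaw_a and jaw_b is the gape, 19 mm fully squeezed.
- harmonica: Bystander: chrome tremolo harmonica lying flat, 180 x 28 x 26 mm, origin under its centre, x along it.
- shaker: Bystander: pineapple-shaped wooden shaker standing up, 66 mm across, 120 mm tall with its green crown, origin under its centre.
- capo: Bystander: bare steel guitar capo with lever, lying flat, about 120 x 55 x 14 mm, no orange on it; origin near its middle.
- bowl: Bystander: empty teal ceramic bowl, 130 mm across, 52 mm tall, origin under its centre.
- wax: Bystander: round cream cake of surf wax, 76 mm across, 23 mm tall, origin under its centre.
- picktin: Bystander: round red tin with a metal lid, 63 mm across, 48 mm tall, origin under its centre.
Not all that is in view belongs to the job. What is shaped like the clip but green is not meant. Leave any blue look-alike of the stand alone.

How it is judged:
By the outcome, as a careful person would: the job done as asked, in the order asked, and still so for the second after the job is handed in, while the arm keeps its last pose, push and grip.
It also fails if it takes over 46 s, if anything falls off the work surface, if the arm or the gripper's body presses on something with over 40 N, if the wrist force passes 120 N, or if a joint passes its speed limit or range.

## Working session

There is one attempt and no reset: what is moved stays moved. The work goes in short steps, Python scripts to look and compute and a shell command to move; the robot and the scene stay as the last step left them, time stands still between calls to the robot, and variables do not carry over. Pictures are saved under pics/ and viewed, and the job is handed in when it is done.

```bash
ls; mkdir -p pics; python3 - <<'E'
from station import manip
import cv2
print(manip.sense())
for n in("scene","top","wrist"):
    print(n,manip.camera_model(n)); cv2.imwrite(f"pics/{n}0.png",manip.grab_frame(n))
E
```

```text
pics
{'time_s': 0.0, 'joint_positions': array([-1.20878801e+00,  1.16458525e-01,  1.44225999e+00, -4.35288092e-06,
        1.58401398e+00, -3.77701625e-02]), 'dq': array([-0.00037704,  0.00119811, -0.00050274, -0.00023726,  0.00059693,
        0.0005563 ]), 'joint_efforts': array([ 5.37863321e-03, -7.21262956e+01, -6.22609162e+01,  7.81659409e-02,
        2.37639510e-02, -5.07733955e-05]), 'tool_pos': array([ 0.26265441, -0.62157421,  0.21792698]), 'orientation': array([-5.62095907e-04,  9.80088423e-01,  1.98560716e-01, -9.41384806e-05]), 'force': array([-0.07398562, -0.57710902, -0.31632751]), 'moment': array([0.01492752, 0.03307758, 0.01623909]), 'grip_width': 1.0030152762097482}
scene {'vfov': 51.50083772272594, 'cx': 321.02800735890696, 'cy': 192.39559968508658, 'rvec': array([ 2.30070515,  0.67626892, -0.29410001]), 'tvec': array([-0.45608617, -0.13384527,  1.39089083])}
top {'vfov': 49.62129678870058, 'cx': 313.4862226669904, 'cy': 200.06197879931952, 'rvec': array([ 2.21478204, -2.14838361,  0.05803151]), 'tvec': array([-0.02542257,  0.55928132,  1.17089987])}
wrist {'vfov': 59.954269202259766, 'cx': 320.12281388409247, 'cy': 200.41180717732396, 'hand_eye': array([[-2.80552983e-04, -9.63618470e-01, -2.67281434e-01,
         7.48325013e-02],
       [ 9.99999226e-01,  5.35316754e-05, -1.24264852e-03,
         8.06724736e-04],
       [ 1.21174709e-03, -2.67281576e-01,  9.63617710e-01,
        -1.66712018e-01],
       [ 0.00000000e+00,  0.00000000e+00,  0.00000000e+00,
         1.00000000e+00]])}
```

View pics/scene0.png

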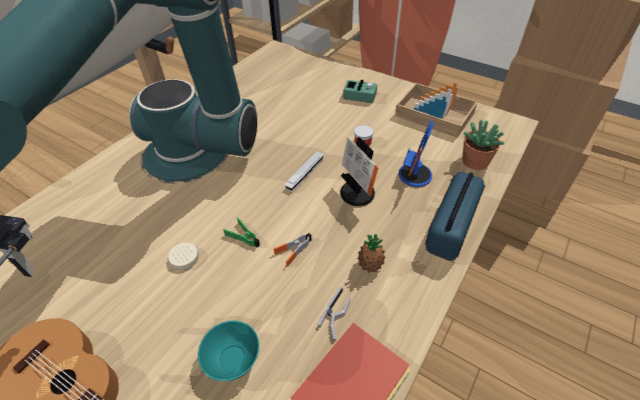

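View pics/top0.png

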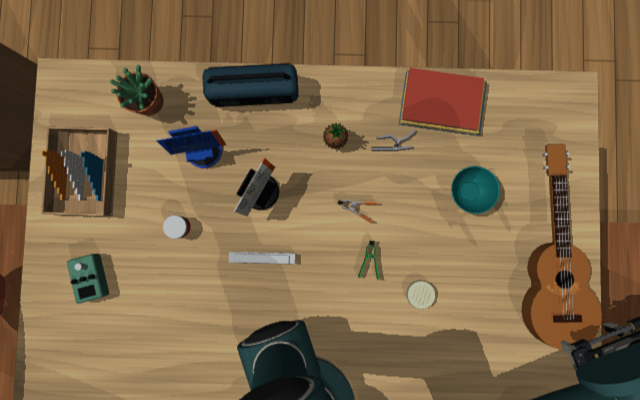

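View pics/wrist0.png

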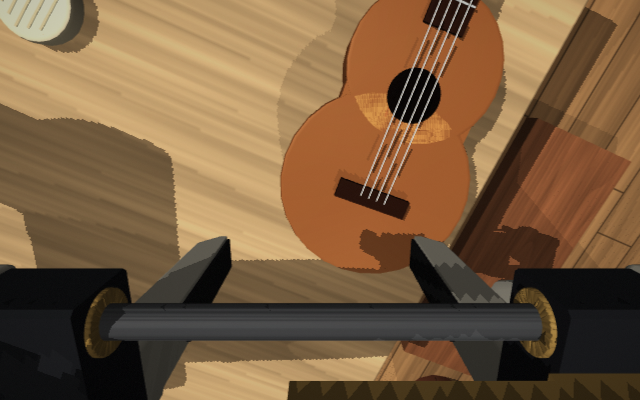

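```bash
cat > h.py <<'E'
import numpy as np, cv2
from station import manip
from scipy.spatial.transform import Rotation as R
def K(n):
    m=manip.camera_model(n); f=200/np.tan(np.radians(m["vfov"]/2)); return np.array([[f,0,m["cx"]],[0,f,m["cy"]],[0,0,1]])
def pose(n,s=None):
    m=manip.camera_model(n)
    if n!="wrist":
        return R.from_rotvec(m["rvec"]).as_matrix(),np.array(m["tvec"])
    s=s or manip.sense(); q=s["orientation"]
    T=np.eye(4);T[:3,:3]=R.from_quat([q[1],q[2],q[3],q[0]]).as_matrix();T[:3,3]=s["tool_pos"]
    C=np.linalg.inv(T@m["hand_eye"]); return C[:3,:3],C[:3,3]
def ray(n,uv,s=None):
    A,t=pose(n,s); d=A.T@np.linalg.solve(K(n),[uv[0],uv[1],1]); return -A.T@t,d/np.linalg.norm(d)
def onz(n,uv,z,s=None):
    o,d=ray(n,uv,s); return o+d*(z-o[2])/d[2]
def tri(rs):
    M=np.zeros((3,3));b=np.zeros(3)
    for o,d in rs:
        P=np.eye(3)-np.outer(d,d);M+=P;b+=P@o
    x=np.linalg.solve(M,b); return x,[np.linalg.norm((np.eye(3)-np.outer(d,d))@(x-o)) for o,d in rs]
def proj(n,X,s=None):
    A,t=pose(n,s); c=K(n)@(A@np.asarray(X)+t); return c[:2]/c[2]
def crop(img,u0,v0,w,h,k,fn):
    cv2.imwrite(fn,cv2.resize(img[v0:v0+h,u0:u0+w],None,fx=k,fy=k,interpolation=cv2.INTER_CUBIC))
E
python3 - <<'E'
from h import *
t=cv2.imread("pics/top0.png");s=cv2.imread("pics/scene0.png")
crop(t,225,145,160,115,5,"pics/c1.png");crop(s,260,125,140,150,4,"pics/c2.png")
for p in [(357,208),(371,260)]: print(onz("top",p,.012))
print(onz("top",(258,190),.011))
E
```

```text
[ 0.54189384 -0.1288976   0.012     ]
[ 0.40077557 -0.17055878  0.012     ]
[0.58361269 0.14643812 0.011     ]
```

View pics/c1.png

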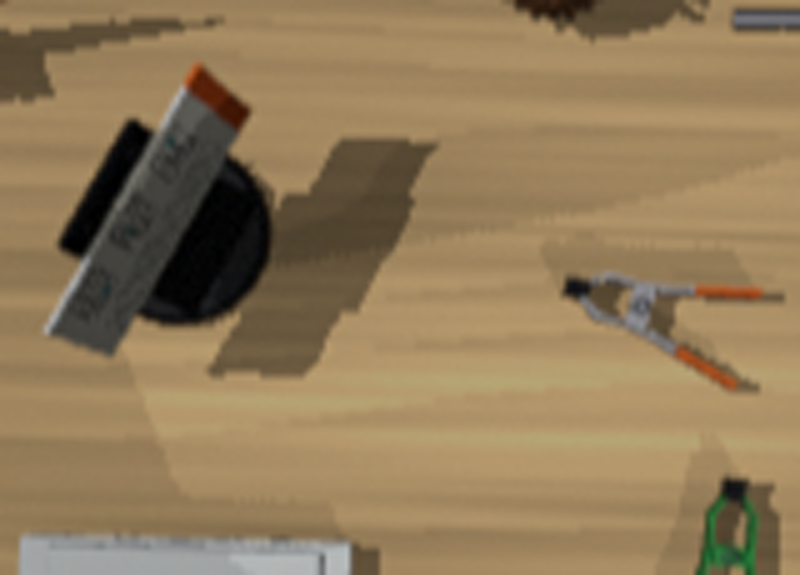

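View pics/c2.png

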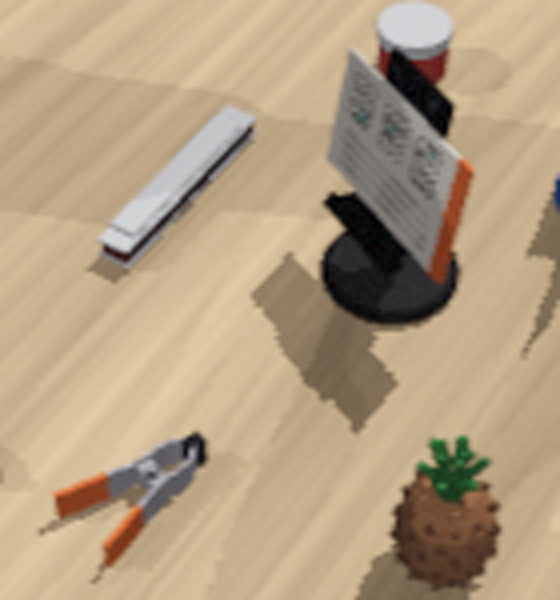

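```bash
python3 - <<'E'
from h import *
T=lambda u,v:("top",(225+u/5,145+v/5)); S=lambda u,v:("scene",(260+u/4,125+v/4))
def tr(a,b): return tri([ray(*a),ray(*b)])
A=tr(T(45,332),S(350,48));B=tr(T(197,62),S(471,162)); C=tr(T(245,124),S(440,285));
print(A,B,C)
d=(B[0]-A[0]);print("angle",np.arctan2(d[0],-d[1]),np.linalg.norm(d))
a=onz("top",T(45,332)[1],.163);b=onz("top",T(197,62)[1],.163);d=b-a;print(a,b,np.arctan2(d[0],-d[1]))
p=onz("top",T(60,247)[1],.186);q=onz("top",T(133,119)[1],.186);d=q-p;print("plate",p,q,np.arctan2(d[0],-d[1]),np.linalg.norm(d))
# base circle: lowest/right extents in crop
for uv in [(272,235),(195,324)]: print(onz(*T(*uv),.011))
# clip
for nm,u,v in [("tip",570,288),("pin",640,308),("h1",762,293),("h2",738,388)]: print(nm,onz(*T(u,v),.024))
for nm,u,v in [("tip",205,440),("pin",150,468),("h1",58,495),("h2",108,548)]: print(nm,onz(*S(u,v),.024))
E
```

```text
(array([0.5180034 , 0.1815486 , 0.16167758]), [np.float64(0.0010655001251158257), np.float64(0.0010655001251157303)]) (array([0.65029582, 0.11179736, 0.17081539]), [np.float64(0.0010712638142435437), np.float64(0.0010712638142436179)]) (array([0.63861199, 0.10156778, 0.05595571]), [np.float64(0.003990486556416231), np.float64(0.003990486556416451)])
angle 1.0855867672461592 0.14983330338891276
[0.51709842 0.18064087 0.163     ] [0.65066145 0.1122025  0.163     ] 1.0972739718057747
plate [0.55676342 0.17072515 0.186     ] [0.6187541  0.13857433 0.186     ] 1.092348506778615 0.06983208161021418
[0.57982138 0.08683833 0.011     ]
[0.52919003 0.12766881 0.011     ]
tip [ 0.55456969 -0.07837909  0.024     ]
pin [ 0.5447842  -0.11685278  0.024     ]
h1 [ 0.55499054 -0.18315183  0.024     ]
h2 [ 0.50280525 -0.17120652  0.024     ]
tip [ 0.56438851 -0.07710524  0.024     ]
pin [ 0.54676973 -0.11587482  0.024     ]
h1 [ 0.50875935 -0.165911    0.024     ]
h2 [ 0.56080547 -0.18161124  0.024     ]
```

Look-alikes in the top picture:
- **Clip:** orange-handled at (357,208), green at (371,260), and the bare steel capo at (394,143).
- **Stand:** black at (257,190), blue at (195,145).

The crop shows the orange-handled clip and the black stand with the orange-taped edge. I choose those two. The card is turned about 1.09 rad.

I'll move above the stand first.

```bash
python3 -m pendant '[[27,-26,-14,0,1],[27,-26,-14,0,1],[27,-26,-14,0,1],[27,-26,-14,0,1],[27,-26,-14,0,1]]'
python3 -m pendant '[[28,-28,0,0,1],[28,-28,0,0,1],[28,-28,0,0,1],[28,-28,0,0,1],[28,-28,0,0,1]]'
python3 -m pendant '[[28,-28,0,0,1],[28,-28,0,0,1],[28,-28,0,0,1],[28,-28,0,0,1],[28,-28,0,0,1]]'
```

```text
time_s: 0.57
tool_pos: [0.3367, -0.4478, 0.289]
orientation: [-0.0, 0.98, 0.198, -0.0]
force: [0.1, -0.2, -0.2]
grip_width: 0.997
time_s: 0.98
tool_pos: [0.4111, -0.2642, 0.2886]
orientation: [0.0, 0.98, 0.198, 0.0]
force: [0.7, -0.2, -0.1]
grip_width: 1.001
time_s: 1.4
tool_pos: [0.4856, -0.0806, 0.2887]
orientation: [0.0, 0.98, 0.199, 0.0]
force: [0.1, -0.8, -0.2]
grip_width: 0.998
```

```bash
python3 -m pendant '[[28,-27,0,0,1],[28,-27,0,0,1],[28,-27,0,0,1],[28,-27,0,0,1],[28,-27,0,0,1]]'
python3 -m pendant '[[21,-20,0,0,1],[21,-20,0,0,1],[0,0,0,-7,1],[0,0,0,-7,1],[0,0,0,-7,1]]'
python3 -m pendant '[[0,0,0,-7,1],[0,0,0,-7,1],[0,0,0,-7,1],[0,0,0,-7,1],[0,0,0,-7,1]]'
python3 -m pendant '[[0,0,0,-7,1],[0,0,0,-7,1],[0,0,0,-7,1],[0,0,0,-7,1],[0,0,0,-7,1]]'
python3 -m pendant '[[0,0,0,-7,1],[0,0,0,-7,1],[0,0,0,-7,1],[0,0,0,-7,1],[0,0,0,-7,1]]'
python3 -m pendant '[[0,0,0,-3.6,1],[0,0,0,0,1]]'
cat > v.py <<'E'
import sys
from h import *
s=manip.sense();n=sys.argv[1];i=manip.grab_frame(n);cv2.imwrite("pics/"+sys.argv[2],i)
q=s["orientation"];M=R.from_quat([q[1],q[2],q[3],q[0]]).as_matrix()
print(s["time_s"],s["tool_pos"].round(4),"yaw_x",np.degrees(np.arctan2(M[1,0],M[0,0])).round(2),"j",s["joint_positions"].round(3),"F",s["force"].round(1),s["grip_width"])
E
python3 v.py wrist w1.png
```

```text
time_s: 1.82
tool_pos: [0.5621, 0.0984, 0.2885]
orientation: [0.0, 0.98, 0.199, 0.0]
force: [0.5, -0.9, -0.1]
grip_width: 0.999
time_s: 2.23
tool_pos: [0.585, 0.1501, 0.2881]
orientation: [-0.0, 0.926, 0.377, -0.0]
force: [-0.2, -0.6, -0.1]
grip_width: 1.001
time_s: 2.65
tool_pos: [0.5849, 0.1495, 0.2884]
orientation: [-0.0, 0.77, 0.638, -0.0]
force: [-0.2, -0.1, 0.4]
grip_width: 1.0
time_s: 3.07
tool_pos: [0.5849, 0.1495, 0.2884]
orientation: [-0.0, 0.543, 0.84, -0.0]
force: [-0.7, -0.1, -0.4]
grip_width: 1.0
time_s: 3.48
tool_pos: [0.5849, 0.1494, 0.2884]
orientation: [-0.0, 0.265, 0.964, -0.0]
force: [-0.3, 0.2, 0.9]
grip_width: 1.0
time_s: 3.65
tool_pos: [0.5849, 0.1494, 0.2884]
orientation: [-0.0, 0.236, 0.972, -0.0]
force: [-0.3, -0.1, -0.1]
grip_width: 1.0
3.65 [0.5849 0.1494 0.2884] yaw_x 152.69 j [ 0.208 -0.049  1.499 -0.     1.692 -0.886] F [-0.3 -0.1 -0.1] 0.9999988720948441
```

View pics/w1.png

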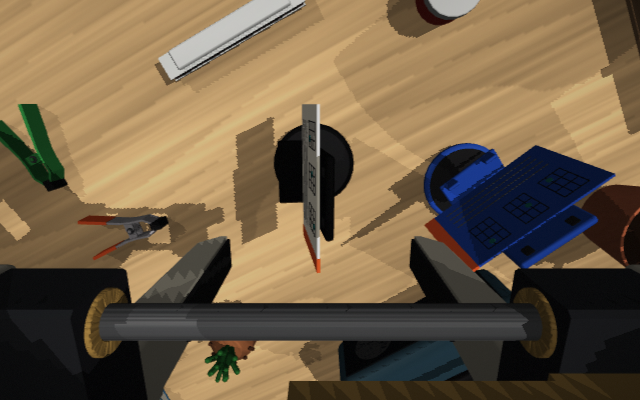

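```bash
python3 - <<'E'
from h import *
i=cv2.imread("pics/w1.png");crop(i,260,90,120,200,3,"pics/w1c.png")
s=manip.sense();print(proj("wrist",s["tool_pos"]),proj("wrist",s["tool_pos"]-[0,0,.102]),proj("wrist",s["tool_pos"]-[0,0,.111]))
E
```

```text
[319.82577491 250.42509098] [319.876111   199.00163836] [319.87889717 196.15528272]
```

View pics/w1c.png

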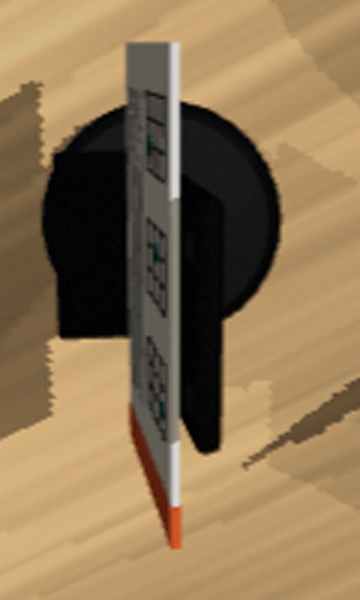

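```bash
python3 -m pendant '[[0,5,30,0,1],[0,0,30,0,1],[0,0,30,0,0.3],[0,0,30,0,-0.3],[0,0,0,0,-0.5]]'; python3 v.py wrist w2.png
```

```text
time_s: 4.12
tool_pos: [0.5851, 0.1535, 0.1624]
orientation: [-0.004, 0.239, 0.971, -0.002]
force: [-0.4, -0.2, -1.8]
grip_width: 0.833
4.1167 [0.5851 0.1535 0.1624] yaw_x 152.35 j [ 0.214 -0.01   1.664 -0.     1.496 -0.874] F [-0.4 -0.2 -1.8] 0.8330253116591038
```

View pics/w2.png

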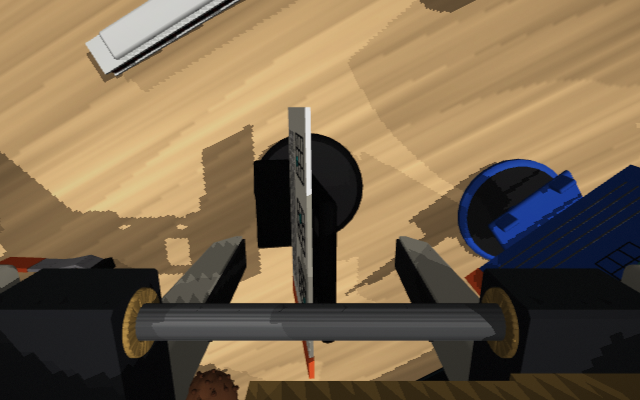

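```bash
python3 -m pendant '[[0,0,0,0,-0.5],[0,0,0,0,-0.5],[0,0,0,0,-0.5]]'; python3 v.py wrist w3.png;python3 - <<'E'
from h import *
crop(cv2.imread("pics/w3.png"),200,90,240,260,3,"pics/w3c.png")
s=manip.sense()
print(proj("wrist",s["tool_pos"]+[0,0,.018]))
E
```

```text
time_s: 4.42
tool_pos: [0.588, 0.1541, 0.171]
orientation: [0.001, 0.238, 0.971, 0.001]
force: [0.3, -0.4, 0.1]
grip_width: 0.578
4.4167 [0.588  0.1541 0.171 ] yaw_x 152.47 j [ 0.214 -0.015  1.654 -0.     1.499 -0.876] F [ 0.3 -0.4  0.1] 0.5781591940172455
[319.87892578 266.02501473]
```

View pics/w3c.png

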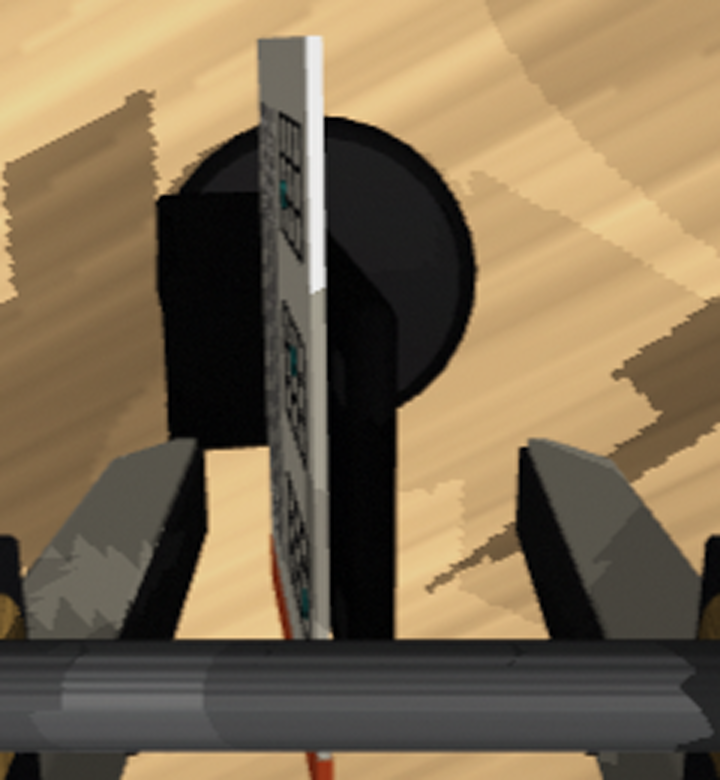

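```bash
python3 -m pendant '[[0,1,2,0,-1],[0,0,0,0,-1],[0,0,0,0,-1],[0,0,0,0,-1],[0,0,0,0,-1]]';python3 -m pendant '[[0,0,0,0,-1],[0,0,0,0,-1],[0,0,0,0,-1]]'; python3 v.py wrist w4.png
```

```text
time_s: 4.88
tool_pos: [0.5877, 0.1548, 0.1667]
orientation: [0.0, 0.238, 0.971, 0.0]
force: [0.0, -0.3, -0.8]
grip_width: 0.177
time_s: 5.13
tool_pos: [0.5877, 0.1547, 0.1666]
orientation: [-0.0, 0.238, 0.971, -0.0]
force: [-1.4, 0.0, 0.7]
grip_width: 0.107
5.1333 [0.5877 0.1547 0.1666] yaw_x 152.51 j [ 0.216 -0.011  1.658 -0.     1.495 -0.875] F [-1.4  0.   0.7] 0.10683140483911166
```

View pics/w4.png

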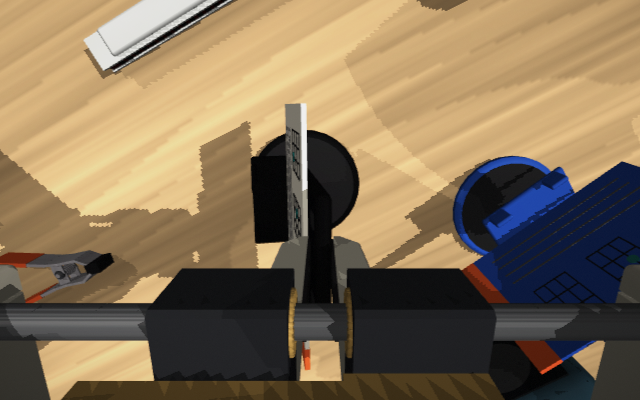

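```bash
python3 -m pendant '[[-1.36,-0.06,0,5.2,-1],[-1.36,-0.06,0,5.2,-1],[-1.36,-0.06,0,5.2,-1],[-1.36,-0.06,0,5.2,-1]]'; python3 v.py wrist w5.png
```

```text
time_s: 5.52
tool_pos: [0.5918, 0.1516, 0.1667]
orientation: [-0.0, 0.411, 0.912, -0.0]
force: [-2.7, 1.2, 0.5]
grip_width: 0.106
5.5167 [0.5918 0.1516 0.1667] yaw_x 131.46 j [ 0.209 -0.004  1.651  0.     1.495 -0.515] F [-2.7  1.2  0.5] 0.1062861103276185
```

View pics/w5.png

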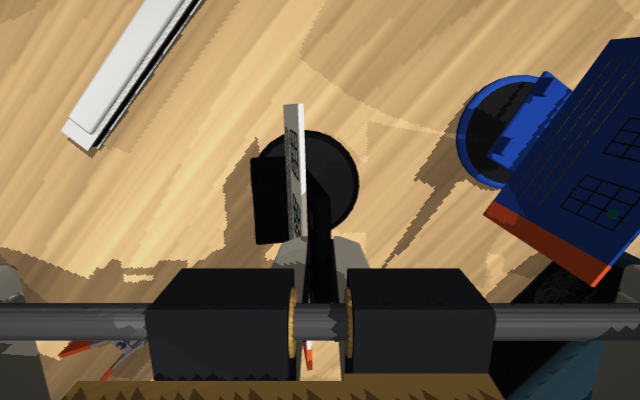

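Head turns with the gripper. I'll turn the remaining 41.5°.

```bash
python3 -m pendant '[[-1.36,-0.06,0,5.2,-1],[-1.36,-0.06,0,5.2,-1],[-1.36,-0.06,0,5.2,-1],[-1.36,-0.06,0,5.2,-1]]'; python3 -m pendant '[[-1.36,-0.06,0,5.2,-1],[-1.36,-0.06,0,5.2,-1],[-1.36,-0.06,0,5.2,-1],[-1.36,-0.06,0,5.2,-1],[0,0,0,0,-1]]'; python3 v.py wrist w6.png; python3 v.py top t6.png; python3 - <<'E'
from h import *
crop(cv2.imread("pics/w6.png"),200,60,240,200,3,"pics/w6c.png")
crop(cv2.imread("pics/t6.png"),200,130,120,100,6,"pics/t6c.png")
E
```

```text
time_s: 5.9
tool_pos: [0.5947, 0.1472, 0.1667]
orientation: [-0.0, 0.568, 0.823, 0.0]
force: [-0.3, 2.8, 0.4]
grip_width: 0.107
time_s: 6.32
tool_pos: [0.5958, 0.1417, 0.1667]
orientation: [-0.0, 0.707, 0.707, 0.0]
force: [1.2, 2.1, 0.3]
grip_width: 0.103
6.3167 [0.5958 0.1417 0.1667] yaw_x 89.97 j [ 1.920e-01 -1.000e-03  1.648e+00  1.000e-03  1.495e+00  1.920e-01] F [1.2 2.1 0.3] 0.10277581872279265
6.3667 [0.5958 0.1417 0.1667] yaw_x 90.28 j [ 1.920e-01 -1.000e-03  1.648e+00  0.000e+00  1.495e+00  1.870e-01] F [1.2 2.2 0. ] 0.11036851142854104
```

View pics/w6c.png

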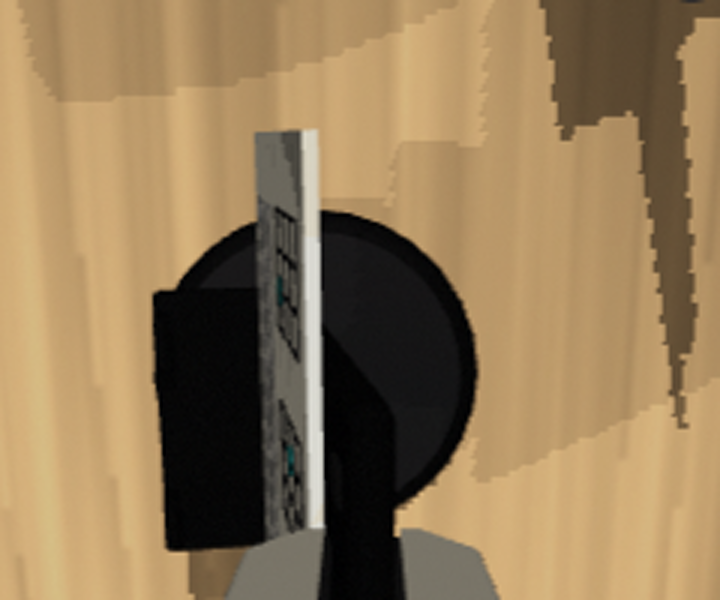

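View pics/t6c.png

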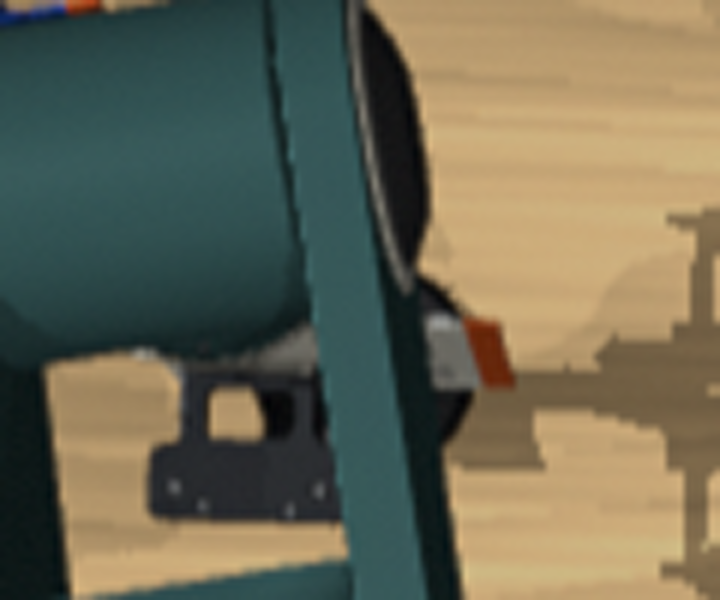

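```bash
python3 - <<'E'
from h import *
s=manip.sense()
a=onz("wrist",(200+318/3,60+130/3),.163);b=onz("wrist",(200+323.5/3,60+525/3),.163)
d=a-b;print(a,b,np.degrees(np.arctan2(d[0],d[1])))
a=onz("wrist",(200+302/3,60+130/3),.163);b=onz("wrist",(200+308/3,60+525/3),.163)
d=a-b;print(a,b,np.degrees(np.arctan2(d[0],d[1])))
E
```

```text
[0.58957848 0.21589691 0.163     ] [0.59021792 0.1494365  0.163     ] -0.5512404863990444
[0.58705446 0.2158818  0.163     ] [0.58750957 0.14941971 0.163     ] -0.3923383676844656
```

```bash
python3 -m pendant '[[0,0,0,0.3,-1],[0,0,0,0,-1],[0,0,0,0,-0.7],[0,0,0,0,-0.4],[0,0,0,0,-0.2]]'; python3 -m pendant '[[0,0,-15,0,0],[0,0,-25,0,0.3],[0,0,-30,0,0.5],[-20,0,-30,0,0.5],[-40,0,0,0,0.5]]'; python3 -m pendant '[[-41,0,0,0,0.5],[-41,0,0,0,0.5],[-41,0,0,0,0.5],[-40,0,0,0,0.5],[0,0,0,0,0.5]]';python3 v.py top t7.png;python3 v.py scene s7.png; python3 v.py wrist w7.png; python3 - <<'E'
from h import *
crop(cv2.imread("pics/t7.png"),190,140,160,110,5,"pics/t7c.png")
crop(cv2.imread("pics/s7.png"),300,110,130,120,5,"pics/s7c.png")
E
```

```text
time_s: 6.83
tool_pos: [0.5958, 0.1414, 0.1666]
orientation: [0.0, 0.708, 0.706, -0.0]
force: [0.2, 0.5, -0.3]
grip_width: 0.247
time_s: 7.25
tool_pos: [0.5966, 0.0834, 0.2744]
orientation: [0.002, 0.707, 0.707, 0.003]
force: [1.3, -0.3, 1.4]
grip_width: 0.608
time_s: 7.67
tool_pos: [0.5946, -0.0872, 0.2678]
orientation: [0.001, 0.71, 0.704, -0.0]
force: [-0.0, 0.3, 0.6]
grip_width: 0.748
7.6667 [ 0.5946 -0.0872  0.2678] yaw_x 89.57 j [-0.187 -0.054  1.537 -0.002  1.658 -0.18 ] F [-0.   0.3  0.6] 0.7478001195450619
7.7167 [ 0.5948 -0.0846  0.2678] yaw_x 89.58 j [-0.184 -0.054  1.537 -0.     1.658 -0.176] F [-0.6  1.  -0.3] 0.7505957433349343
7.7667 [ 0.595  -0.0828  0.2677] yaw_x 89.67 j [-0.181 -0.055  1.537  0.     1.658 -0.175] F [-0.6  1.   1.2] 0.7483213373942971
```

View pics/t7c.png

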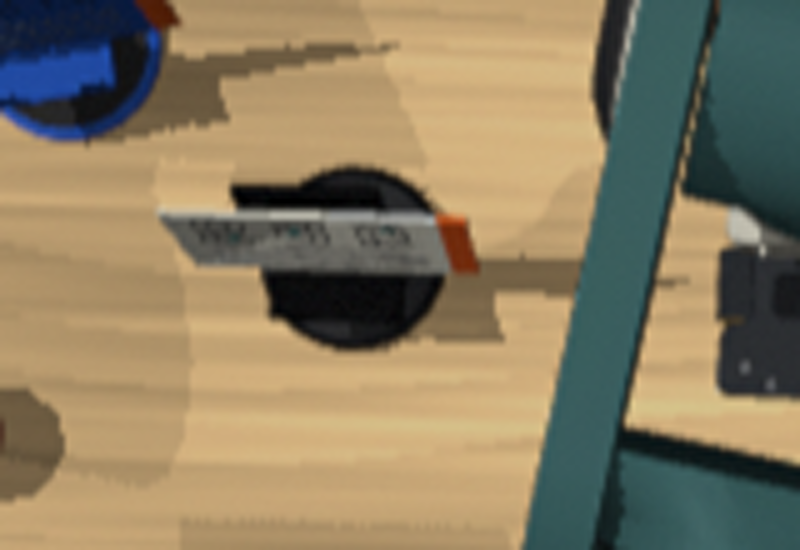

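View pics/s7c.png

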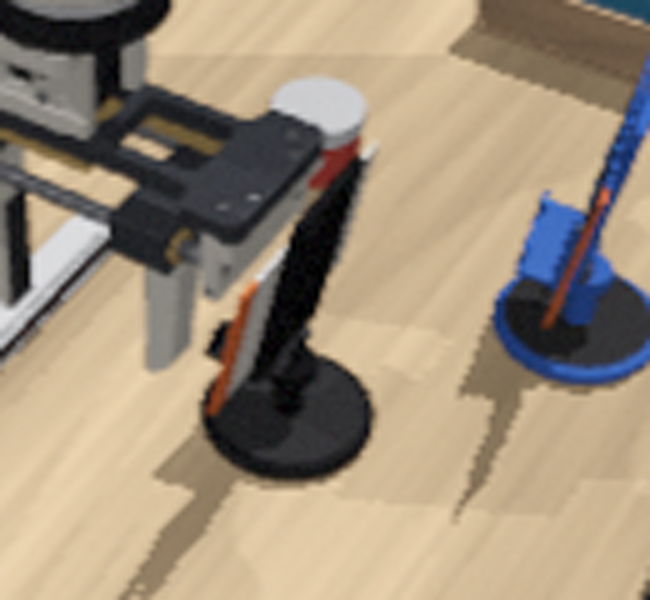

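View pics/w7.png

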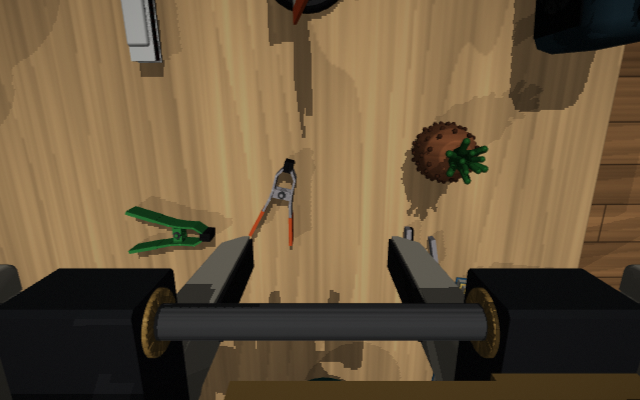

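```bash
python3 - <<'E'
from h import *
T=lambda u,v:("top",(190+u/5,140+v/5))
def an(a,b):
    d=b-a; return a.round(4),b.round(4),np.degrees(np.arctan2(d[0],-d[1])).round(2)
i=cv2.imread("pics/t7.png");hsv=cv2.cvtColor(i,cv2.COLOR_BGR2HSV)
# subpixel top edge: bright/gray gradient per column
print("top",an(onz(*T(160,212),.163),onz(*T(462,214),.163)))
print("bot",an(onz(*T(195,266),.065),onz(*T(477,272),.065)))
print("plate",an(onz(*T(233,185),.186),onz(*T(330,185),.186)))
m=cv2.inRange(hsv,(3,150,80),(16,255,255));m[:,:270]=0;m[:170]=0;m[:,300:]=0;m[205:]=0
v,u=np.nonzero(m);print(u.min(),u.max(),v.min(),v.max());print(onz("top",(u.mean(),v.mean()),.114))
w=cv2.imread("pics/w7.png");crop(w,230,140,120,120,6,"pics/w7c.png")
E
```

```text
top (array([0.5865, 0.2128, 0.163 ]), array([0.5899, 0.0662, 0.163 ]), np.float64(1.31))
bot (array([0.5682, 0.2153, 0.065 ]), array([0.5695, 0.0657, 0.065 ]), np.float64(0.49))
plate (array([0.5981, 0.1734, 0.186 ]), array([0.5995, 0.1273, 0.186 ]), np.float64(1.69))
277 285 183 194
[0.58056377 0.07270201 0.114     ]
```

View pics/w7c.png

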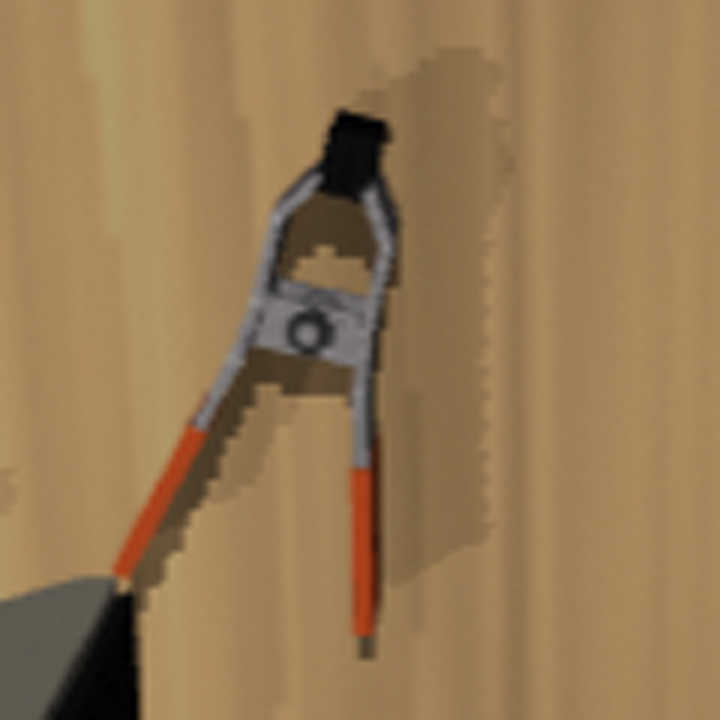

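```bash
python3 - <<'E'
from h import *
s=manip.sense();print(s["tool_pos"])
W=lambda u,v:onz("wrist",(230+u/6,140+v/6),.024,s)
pin=W(310,332);tip=W(358,113);h1=W(107,572) ;h2=W(365,636)
print(pin,tip,h1,h2,np.linalg.norm(tip-pin))
o1=W(200,428);o2=W(362,468);e1=W(122,572);e2=W(365,636)
print("orange",np.linalg.norm(o1-pin),np.linalg.norm(o2-pin),np.linalg.norm(e1-pin),np.linalg.norm(e2-pin))
a1=np.arctan2(*(o1-e1)[1::-1]);a2=np.arctan2(*(o2-e2)[1::-1]);print(np.degrees([a1,a2,(a1+a2)/2]))
d=tip-pin;print("yaw tip",np.degrees(np.arctan2(d[1],d[0])))
yaw=(a1+a2)/2
print("grip", pin[:2]-.042*np.array([np.cos(yaw),np.sin(yaw)]))
E
```

```text
[ 0.59502258 -0.08162535  0.26752557]
[ 0.54871931 -0.11456605  0.024     ] [ 0.5597492  -0.06981008  0.024     ] [ 0.50422799 -0.1665433   0.024     ] [ 0.55812481 -0.18128145  0.024     ] 0.04609506677312519
orange 0.031017426545758498 0.030797065562738056 0.06642055470651767 0.0673751374472276
[60.43983847 89.40319846 74.92151847]
yaw tip 76.155618148565
grip [ 0.53779335 -0.15512   ]
```

```bash
python3 -m pendant '[[-38,-10,0,0,0.8],[-37,-19,0,0,0.8],[0,-29,20,7,0.8],[0,0,35,7,0.8],[0,0,35,0,0.8]]'; python3 -m pendant '[[0,0,20,0,0.8],[0,0,0,0,0.8],[0,0,0,0,0.8]]';python3 v.py wrist w8.png
```

```text
time_s: 8.23
tool_pos: [0.5367, -0.1556, 0.1777]
orientation: [0.002, 0.792, 0.611, 0.001]
force: [0.7, -0.1, -0.9]
grip_width: 0.902
time_s: 8.48
tool_pos: [0.537, -0.1551, 0.1571]
orientation: [-0.0, 0.789, 0.615, -0.0]
force: [0.2, 0.1, 0.8]
grip_width: 0.898
8.4833 [ 0.537  -0.1551  0.1571] yaw_x 75.9 j [-0.327 -0.114  1.772  0.     1.485 -0.081] F [0.2 0.1 0.8] 0.898292797620798
```

View pics/w8.png

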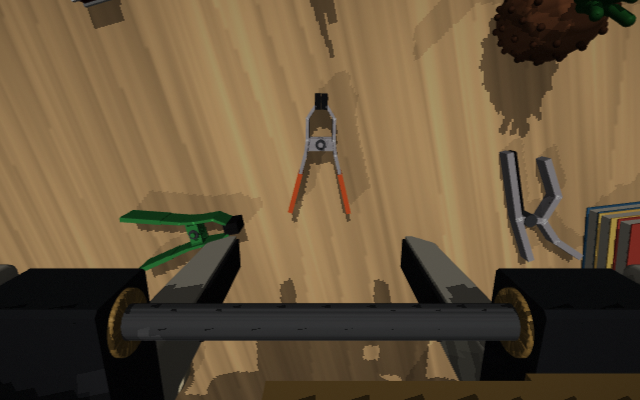

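```bash
python3 - <<'E'
from h import *
s=manip.sense()
q=s["orientation"];M=R.from_quat([q[1],q[2],q[3],q[0]]).as_matrix()
for n,p in dict(pin=(320.5,144.5),tip=(321,93),e1=(291,212),e2=(348.5,213.5)).items():
    print(n,(M.T@(onz("wrist",p,.024,s)-s["tool_pos"])*1000).round(1))
E
```

```text
pin [ 40.7   1.1 134.4]
tip [ 83.2   1.6 134.4]
e1 [-20.2 -25.7 134.4]
e2 [-21.7  26.6 134.4]
```

```bash
python3 -m pendant '[[-1,0.5,35,0.3,0.7],[0,0,35,0,0.6],[0,0,30,0,0.6],[0,0,20,0,0.6],[0,0,12,0,0.6]]'; python3 -m pendant '[[0,0,8,0,0.6],[0,0,5,0,0.6],[0,0,3,0,0.6],[0,0,0,0,0.6],[0,0,0,0,0.6]]';python3 v.py wrist w9.png
```

```text
time_s: 8.95
tool_pos: [0.5375, -0.157, 0.0243]
orientation: [-0.0, 0.79, 0.613, 0.0]
force: [1.0, 0.5, -0.0]
grip_width: 0.798
time_s: 9.37
tool_pos: [0.5376, -0.1575, 0.0097]
orientation: [0.001, 0.791, 0.612, 0.0]
force: [0.6, -0.1, -0.4]
grip_width: 0.803
9.3667 [ 0.5376 -0.1575  0.0097] yaw_x 75.51 j [-0.331  0.005  1.908  0.     1.227 -0.078] F [ 0.6 -0.1 -0.4] 0.8029854669251807
```

View pics/w9.png

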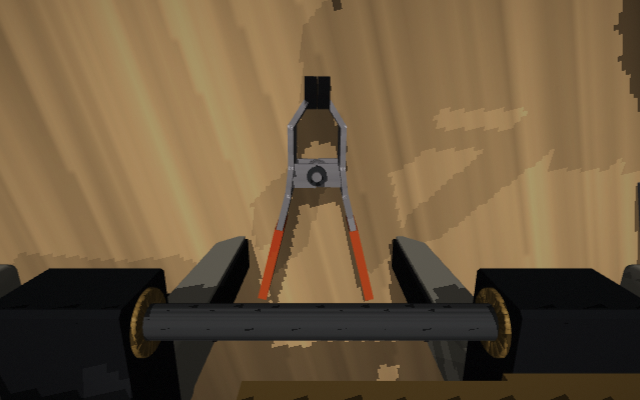

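```bash
python3 -m pendant '[[0,-1.2,3,0,0.6],[0,0,2.5,0,0.3],[0,0,0,0,0],[0,0,0,0,-0.3],[0,0,0,0,-1]]'; python3 -m pendant '[[0,0,0,0,-1],[0,0,0,0,-1],[0,0,0,0,-1],[0,0,0,0,-1],[0,0,0,0,-1]]';python3 v.py wrist w10.png
```

```text
time_s: 9.83
tool_pos: [0.5359, -0.1571, 0.0032]
orientation: [0.0, 0.791, 0.612, 0.0]
force: [-0.3, -0.2, -0.1]
grip_width: 0.563
time_s: 10.25
tool_pos: [0.5359, -0.1571, 0.0032]
orientation: [0.0, 0.791, 0.612, 0.0]
force: [-0.4, -0.8, 0.5]
grip_width: 0.252
10.25 [ 0.5359 -0.1571  0.0032] yaw_x 75.5 j [-0.331  0.01   1.916  0.     1.216 -0.078] F [-0.4 -0.8  0.5] 0.2520577102568147
```

View pics/w10.png

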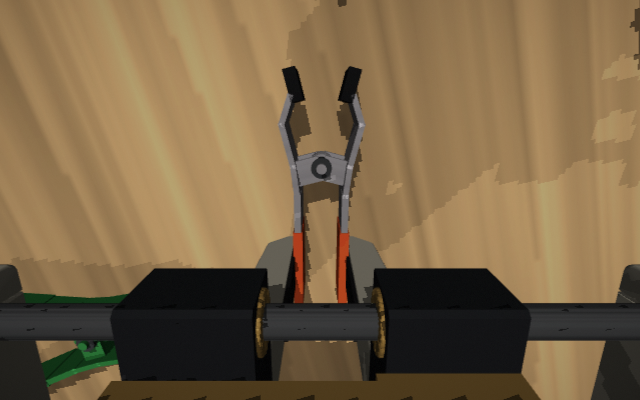

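```bash
python3 -m pendant '[[0,0,-3,0,-1],[0,0,-8,0,-1],[0,0,-20,0,-1],[0,0,-30,0,-1],[0,0,-30,0,-1]]'; python3 -m pendant '[[0,0,-25,0,-1],[0,0,-15,0,-1],[0,0,-8,0,-1],[0,0,0,0,-1],[0,0,0,0,-1]]';python3 v.py wrist w11.png;  python3 v.py top t11.png; python3 - <<'E'
from h import *
crop(cv2.imread("pics/w11.png"),240,40,160,210,3,"pics/w11c.png")
s=manip.sense()
q=s["orientation"];M=R.from_quat([q[1],q[2],q[3],q[0]]).as_matrix()
print(M[2])
E
```

```text
time_s: 10.72
tool_pos: [0.5354, -0.1569, 0.0954]
orientation: [-0.0, 0.791, 0.612, -0.0]
force: [0.3, 0.3, 0.2]
grip_width: 0.251
time_s: 11.13
tool_pos: [0.5357, -0.157, 0.1417]
orientation: [-0.0, 0.791, 0.612, -0.0]
force: [-0.4, -0.4, -0.9]
grip_width: 0.254
11.1333 [ 0.5357 -0.157   0.1417] yaw_x 75.51 j [-0.331 -0.108  1.791  0.     1.458 -0.078] F [-0.4 -0.4 -0.9] 0.2538645844922501
11.1833 [ 0.5355 -0.1569  0.141 ] yaw_x 75.51 j [-0.331 -0.107  1.792  0.     1.458 -0.078] F [ 0.2 -0.  -1.4] 0.2512910399647645
[ 1.42383441e-04 -1.86760870e-03 -9.99998246e-01]
```

View pics/w11c.png

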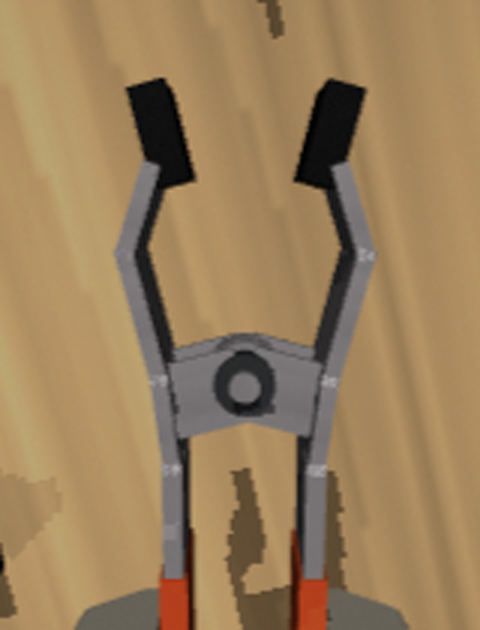

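View pics/t11.png

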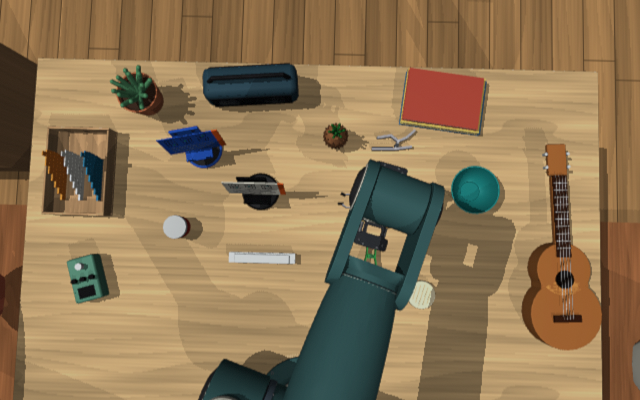

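```bash
python3 - <<'E'
from h import *
s=manip.sense()
q=s["orientation"];M=R.from_quat([q[1],q[2],q[3],q[0]]).as_matrix()
o=s["tool_pos"]
for n,p in dict(pin=(243,388),tL=(165,79),tR=(330,80),rL=(193,182),rR=(296,182),coil=(247,333)).items():
    print(n,(M.T@(onz("wrist",(240+p[0]/3,40+p[1]/3),o[2]+.0208,s)-o)*1000).round(1))
E
```

```text
pin [ 47.3   1.3 -20.8]
tL [ 88.5  -8.9 -20.8]
tR [ 88.3  12.8 -20.8]
rL [ 75.4  -5.4 -20.8]
rR [ 75.4   8.5 -20.8]
coil [ 55.1   1.9 -20.8]
```

```bash
python3 -m pendant '[[20,5,8,0,-1],[30,5,8,0,-1],[25,5,8,0,-1],[15,3,6,0,-1],[5,2,4,0,-1]]'; python3 -m pendant '[[0,0,2,-5,-1],[0,0,0,-6,-1],[0,0,0,-3.5,-1],[0,0,0,0,-1],[0,0,0,0,-1]]';python3 v.py wrist w12.png;  python3 v.py scene s12.png; python3 - <<'E'
from h import *
crop(cv2.imread("pics/s12.png"),260,110,160,150,5,"pics/s12c.png")
E
```

```text
time_s: 11.65
tool_pos: [0.5789, -0.0681, 0.1059]
orientation: [-0.001, 0.79, 0.613, -0.001]
force: [0.5, -1.0, 0.6]
grip_width: 0.251
time_s: 12.07
tool_pos: [0.5787, -0.0705, 0.1055]
orientation: [-0.0, 0.708, 0.706, -0.0]
force: [0.5, -0.2, -1.3]
grip_width: 0.253
12.0667 [ 0.5787 -0.0705  0.1055] yaw_x 89.86 j [-0.165 -0.03   1.777 -0.     1.395 -0.163] F [ 0.5 -0.2 -1.3] 0.2530104641597264
12.1167 [ 0.5788 -0.0705  0.1057] yaw_x 89.84 j [-0.165 -0.03   1.777 -0.     1.395 -0.162] F [0.2 0.4 0.2] 0.25029669193244036
```

View pics/w12.png

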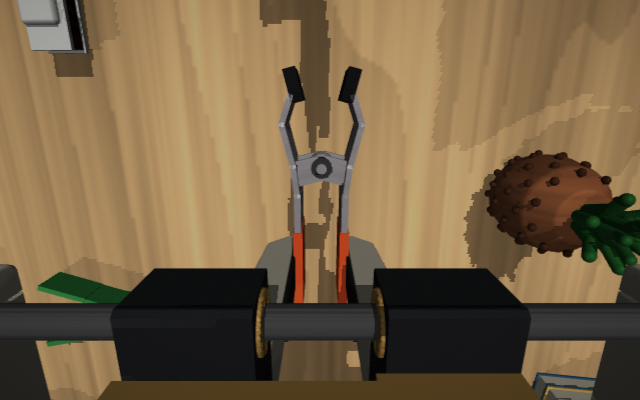

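View pics/s12c.png

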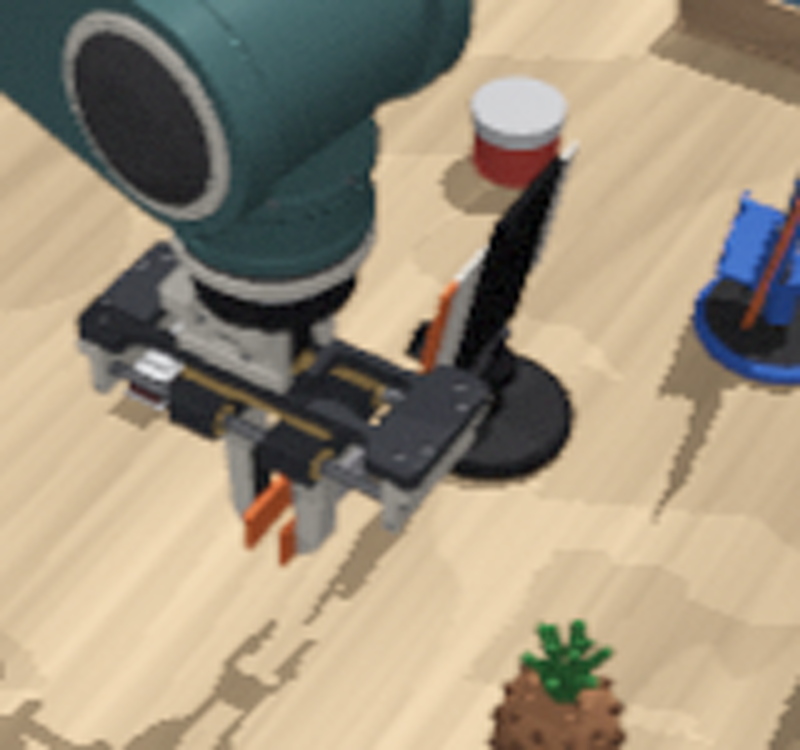

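```bash
python3 -m pendant '[[12,0,0,0,-1],[12,0,0,0,-1],[7,0,0,0,-1],[0,0,0,0,-1],[0,0,0,0,-1]]';python3 v.py wrist w13.png;  python3 v.py top t13.png; python3 - <<'E'
from h import *
crop(cv2.imread("pics/w13.png"),240,0,160,190,4,"pics/w13c.png")
crop(cv2.imread("pics/t13.png"),215,150,130,90,6,"pics/t13c.png")
E
```

```text
time_s: 12.58
tool_pos: [0.579, -0.0384, 0.1062]
orientation: [0.0, 0.707, 0.708, -0.0]
force: [-0.1, -1.0, -0.3]
grip_width: 0.252
12.5833 [ 0.579  -0.0384  0.1062] yaw_x 90.07 j [-0.11  -0.037  1.783 -0.     1.395 -0.111] F [-0.1 -1.  -0.3] 0.2524884876109581
12.6333 [ 0.579  -0.0388  0.1062] yaw_x 90.04 j [-0.111 -0.037  1.783 -0.     1.395 -0.112] F [-0.5  0.3 -0.2] 0.24900273175787885
```

View pics/w13c.png

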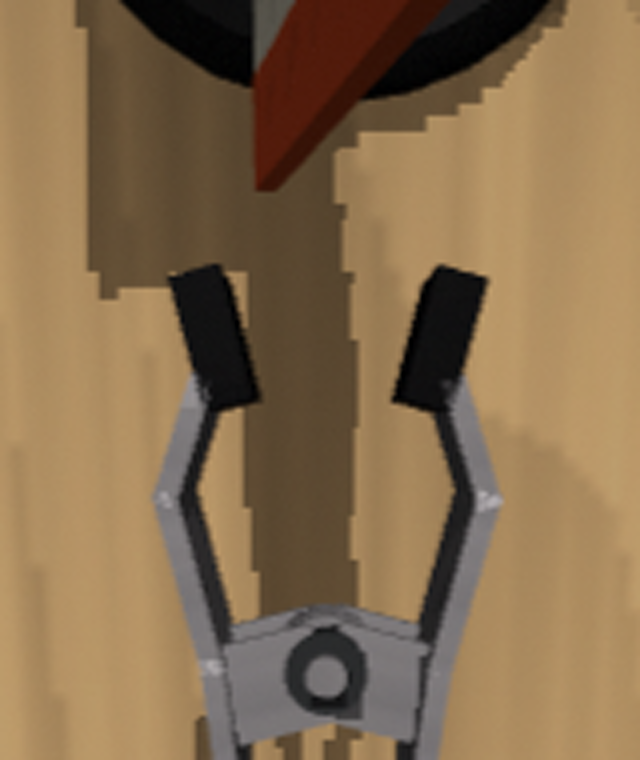

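View pics/t13c.png

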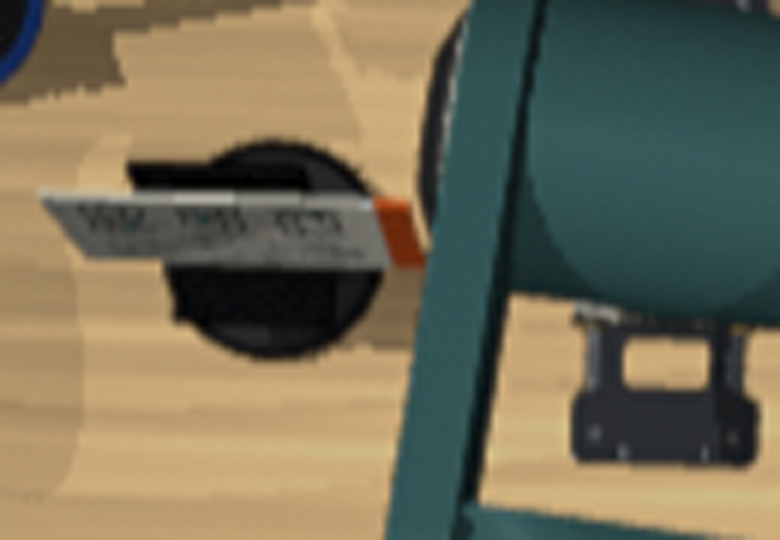

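```bash
python3 - <<'E'
from h import *
s=manip.sense()
q=s["orientation"];M=R.from_quat([q[1],q[2],q[3],q[0]]).as_matrix();o=s["tool_pos"];print(o)
f=lambda p,z:onz("wrist",(240+p[0]/4,p[1]/4),z,s)
fb=f((255,190),.065);bb=f((278,190),.0655);print("bottom",fb,bb)
e=(fb+bb)/2
# edge line
for z in (.065,.102,.114,.126):
    X=e+[ (z-.065)*np.tan(np.radians(10)),0,z-.065]
    print(z,X,"tool",(M.T@(X-o)*1000).round(1),proj("wrist",X,s))
zt=o[2]+.0208
for n,p in dict(pin=(325,677),tL=(221,264),tR=(440,266),rL=(260,402),rR=(393,404)).items():
    print(n,(M.T@(f(p,zt)-o)*1000).round(1))
# front line of orange edge: ray y = e.y plane
o0,d=ray("wrist",(240+440/4,0),s);k=(e[1]-o0[1])/d[1];print("back edge at v=0",o0+k*d)
o0,d=ray("wrist",(240+300/4,0),s);
E
```

```text
[ 0.57902957 -0.03902312  0.10615372]
bottom [0.57079258 0.06516458 0.065     ] [0.57399498 0.06509139 0.0655    ]
0.065 [0.57239378 0.06512798 0.06525   ] tool [104.2  -6.6  40.9] [306.62152451  47.5       ]
0.102 [0.57891788 0.06512798 0.10225   ] tool [ 1.042e+02 -1.000e-01  3.900e+00] [317.96116012  34.46176235]
0.114 [0.5810338  0.06512798 0.11425   ] tool [104.1   2.1  -8.1] [322.83893936  28.8533242 ]
0.126 [0.58314973 0.06512798 0.12625   ] tool [104.1   4.2 -20.1] [328.56400824  22.27067806]
pin [ 47.1   1.4 -20.8]
tL [ 88.3  -8.9 -20.8]
tR [ 88.1  12.7 -20.8]
rL [ 75.3  -5.2 -20.8]
rR [ 75.1   8.3 -20.8]
back edge at v=0 [0.58895949 0.06512798 0.15565476]
```

```bash
python3 -m pendant '[[4,0.6,0.5,0,-1],[6,0,0,0,-1],[5,0,0,0,-1],[0,0,0,0,-1],[0,0,0,0,-1]]';python3 v.py wrist w14.png; python3 - <<'E'
from h import *
crop(cv2.imread("pics/w14.png"),240,0,160,190,4,"pics/w14c.png")
E
```

```text
time_s: 13.1
tool_pos: [0.5796, -0.0238, 0.1057]
orientation: [0.0, 0.707, 0.707, 0.0]
force: [0.2, 0.5, -0.6]
grip_width: 0.249
13.1 [ 0.5796 -0.0238  0.1057] yaw_x 90.04 j [-0.085 -0.037  1.784 -0.     1.394 -0.086] F [ 0.2  0.5 -0.6] 0.24908736470404588
```

View pics/w14c.png

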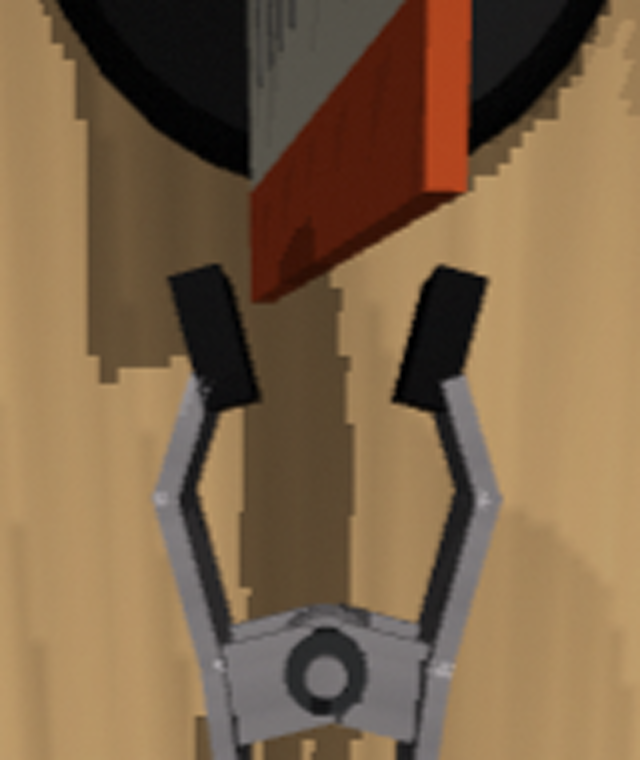

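```bash
python3 - <<'E'
from h import *
s=manip.sense()
q=s["orientation"];M=R.from_quat([q[1],q[2],q[3],q[0]]).as_matrix();o=s["tool_pos"]
f=lambda p,z:M.T@(onz("wrist",(240+p[0]/4,p[1]/4),z,s)-o)*1000
b=[f((252,301),.065),f((276,299),.0654)];t=[f((423,192),.1628),f((467,190),.1632)]
print(np.round(b,1),np.round(t,1));print("mid",(sum(b)/4+sum(t)/4).round(1))
zt=o[2]+.0208
print([f(p,zt).round(1) for p in((325,677),(221,264),(440,266),(260,402),(393,404))])
a=f((423,0),.1628)-f((423,192),.1628);print(np.degrees(np.arctan2(a[1],a[0])))
a=f((471,0),.1632)-f((467,190),.1632);print(np.degrees(np.arctan2(a[1],a[0])))
E
```

```text
[[89.6 -8.8 40.7]
 [89.9 -5.4 40.3]] [[ 89.6   8.4 -57.1]
 [ 89.7  11.6 -57.5]]
mid [89.7  1.5 -8.4]
[array([ 47.1,   1.4, -20.8]), array([ 88.3,  -8.9, -20.8]), array([ 88.1,  12.7, -20.8]), array([ 75.3,  -5.2, -20.8]), array([ 75.1,   8.3, -20.8])]
-1.1108673796343744
-0.2905242339899814
```

```bash
python3 -m pendant '[[4,-0.2,0,0,-1],[4.5,0,0,0,-1],[4,0,0,0,-1],[2,0,0,0,-1],[0,0,0,0,-1]]';python3 -m pendant '[[0,0,0,0,-1],[0,0,0,0,-1]]';python3 v.py wrist w15.png;python3 v.py top t15.png; python3 v.py scene s15.png; python3 - <<'E'
from h import *
crop(cv2.imread("pics/w15.png"),240,0,160,190,4,"pics/w15c.png")
crop(cv2.imread("pics/s15.png"),260,110,160,150,5,"pics/s15c.png")
E
```

```text
time_s: 13.57
tool_pos: [0.5794, -0.0091, 0.1057]
orientation: [-0.0, 0.707, 0.707, 0.0]
force: [-1.0, -0.0, -0.1]
grip_width: 0.253
time_s: 13.73
tool_pos: [0.5794, -0.0096, 0.1057]
orientation: [0.0, 0.707, 0.707, -0.0]
force: [-0.5, 0.3, -1.0]
grip_width: 0.255
13.7333 [ 0.5794 -0.0096  0.1057] yaw_x 90.01 j [-0.061 -0.038  1.785 -0.     1.394 -0.061] F [-0.5  0.3 -1. ] 0.25469038235319647
13.7833 [ 0.5794 -0.0097  0.1056] yaw_x 90.01 j [-0.061 -0.038  1.785 -0.     1.394 -0.061] F [ 0.  -0.1 -0.7] 0.25062122196491615
13.8333 [ 0.5794 -0.0097  0.1056] yaw_x 90.0 j [-0.061 -0.038  1.785 -0.     1.394 -0.061] F [ 0.1 -0.5 -1. ] 0.25518198941987114
```

View pics/w15c.png

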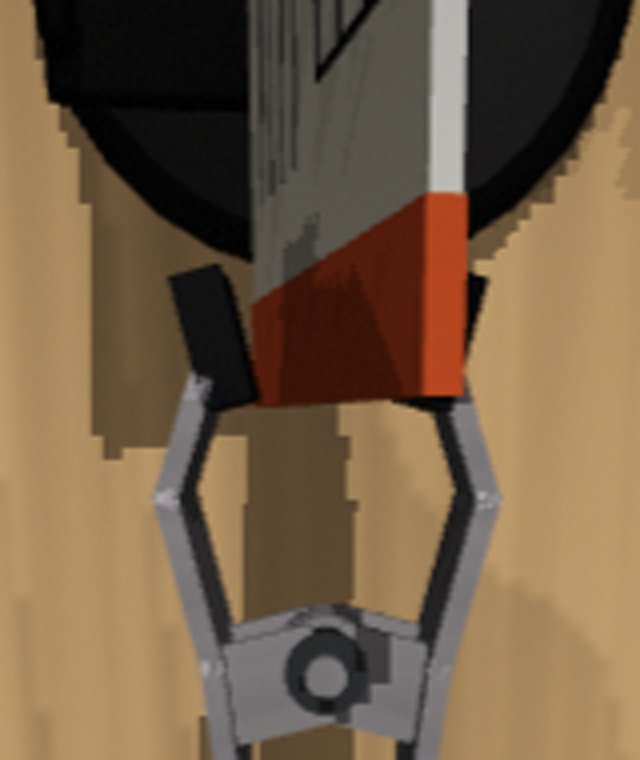

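View pics/s15c.png

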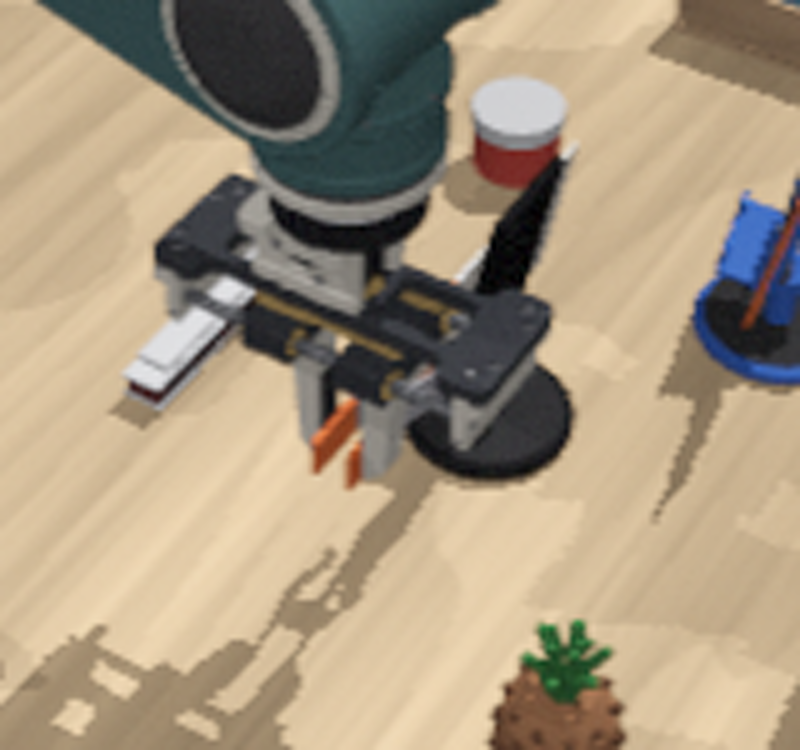

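View pics/t15.png

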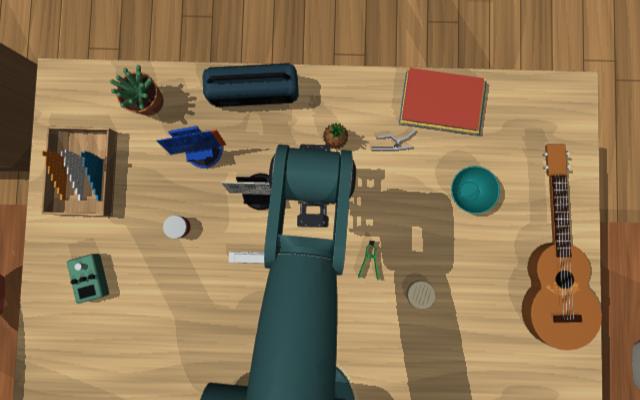

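```bash
python3 - <<'E'
from h import *
s=manip.sense()
q=s["orientation"];M=R.from_quat([q[1],q[2],q[3],q[0]]).as_matrix();o=s["tool_pos"]
f=lambda p,z:M.T@(onz("wrist",(240+p[0]/4,p[1]/4),z,s)-o)*1000
b=[f((257,406),.065),f((278,404),.0654)];t=[f((421,396),.1628),f((463,396),.1632)]
print(np.round(b,1),np.round(t,1));print("mid",(sum(b)/4+sum(t)/4).round(1))
for A,B in[((430,0),(421,396)),((469,0),(463,396))]:
    a=f(A,.163)-f(B,.163);print(a.round(1),np.degrees(np.arctan2(a[1],a[0])))
E
```

```text
[[75.4 -8.3 40.6]
 [75.7 -5.2 40.2]] [[ 75.3   8.6 -57.2]
 [ 75.3  11.7 -57.6]]
mid [75.4  1.7 -8.5]
[26.8  0.1 -0. ] 0.2677111971788188
[26.8 -0.3 -0. ] -0.646095774233467
```

```bash
python3 -c "
from station import manip
print(manip.sign_off())"
```

```text
the job is handed in; nothing more can be done
None
```

I turned the card square to the shelf's front edge, and the clip is held squeezed open around its orange-taped edge. The job is handed in after about 14 s of the 46 s allowed. `sign_off` gave no verdict.

**What I did:** I pinched the top of the black stand's plate and swivelled the head about 62°, then let go. I took the orange-handled clip by its handles and squeezed it open. I lifted it, turned it to face the card and slid it over the edge with no contact force on the wrist.

**Last checks:**
- **Grip:** the handles are about 24 mm apart, which is fully squeezed, and the wrist force is about 1 N or less.
- **Depth:** the edge is about 28 mm ahead of the pin, some 13 mm inside the jaw tips.
- **Centring:** the card is within about 0.3 mm of the middle of the jaws. That leaves about 3 mm clear on each side, at the rear of the jaw pads.
- **Height:** the clip's middle is at about 114 mm, halfway up the edge.
- **Squareness:** the two wrist-camera lines after the grasp put the card between −0.6° and +0.3°. Before the grasp, the top camera read 0.5° to 1.7° anticlockwise. That is about the size of its pixel error, so I did not correct for it.
- **Other things on the shelf:** the top view shows them unmoved, except that the arm hid part of the harmonica.

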